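Lock the shaker carriage and prove it with a tug

ROBOT

A 7-joint arm with a two-finger parallel gripper is mounted at the origin on the work surface. World frame = base frame: x ahead of the robot, y to its left, z up, the work surface at z = 0. Lengths are in m, angles in rad, forces in N, time in s.
With the tool pointing down it reaches from about 0.4 to 0.85 m from the base axis. Payload 4.5 kg.
Tool frame: the origin (TCP) lies between the finger pads; the fingertips stand 11 mm ahead of it and the grasp point (between the pads) lies 8 mm behind it (r.nose_length is the distance from the TCP to the fingertips, in m); z points along the fingers, y is the line along which they close (so a half turn about z gives the same grasp; the last joint's range is limited). The gripper opens to 88 mm and grips with 3 to 60 N. Pads are 18 mm wide; open, the fingers measure 123 mm over their backs; the gripper's body (75 mm by 187 mm) begins 45 mm behind the grasp point.
Start: joints at [-1.297, 0.689, -0.195, 1.565, 0.157, 0.902, -0.215], TCP at [0.148, 0.607, 0.25] pointing down, gripper open.
Joint ranges: [-3.01, 3.01], [-0.46, 2.08], [-1.47, 1.51], [0.13, 2.56], [-1, 4.14], [0.04, 2.09], [-2.66, 2.66]. Speed limits (rad/s): [2.57, 2.57, 3.14, 3.14, 3.14, 3.14, 3.14].

INTERFACE

Orientations are given as a unit quaternion [x, y, z, w].
In Python, from plant import get_state, snapshot, camera_model, r gives the robot as it stands.
- The arm moves only by the shell command python3 -m inch 'ROWS' [FORCE]. ROWS is text: rows parted by semicolons, each of 7 numbers parted by spaces: the opening, from -1 (shut) to 1 (fully open), then the shift along the tool's x, y, z in m, then the turn, a rotation vector about the tool's x, y, z in rad. A call has 1 to 20 rows; each row shifts and turns the commanded pose from where the row before left it, along the tool's axes as they then stand; what a row does not reach is not made up. A row lasts 1/12 s, in which the tool goes at most 41.7 mm and 7.16 degrees, less where a joint would pass 70% of its speed; a pose out of reach is approached as far as the arm can. A call is refused whole if a number of a shift passes 0.0417 or a number of a turn 0.125, either way. A call with a gripper value outside its range is refused whole. The fingers move at their own pace and stop on an object; FORCE is the grip in N (left out, the last holds). Time passes only in rows, so rows that do not move let the fingers close. It gives the time, the measured TCP pose, the force, the opening and the grip force at its end, in the units of the state.
- get_state(): the state, without advancing time (a new reading comes with each control period).
- snapshot(name): name is "side" or "top" or "wrist"; returns (picture, depth): 420x560x3 uint8, red, green, blue; 420x560 float32, m along the optical axis (not along the pixel's ray), 0 where there is no reading.
- camera_model(name): a dict with "intrinsics" (3x3 intrinsics, pixels), "view" (4x4, takes a point from world to camera coordinates). Camera axes: x right, y down, z forward; pixel columns grow to the right and rows downward; lengths in m; the calibration is good to about 2 mm. The wrist camera is an equidistant fisheye: a pixel r from the principal point sees the ray r / f radians off the axis. A picture is of the moment at which its call begins: read the wrist's pose just before it. camera_model takes no time and is no camera call; for the wrist camera it gives the pose at the moment of the call.
- r.finish_job(): hands the job in; it is judged then, once.
The state is a dict: "clock": time; "q": joint angles; "qd": joint speeds; "joint_torque": joint torques, N m; "tool_pos": TCP position; "eef_rot": TCP orientation; "contact_force": force on the tool from outside, world axes, zero at the start; "moment": the same for the moment, N m; "opening": opening from 0.0 (shut) to 1.0 (fully open); "finger_force": force on a finger pad.
Only numpy, scipy, OpenCV 4.12 (cv2) and the standard library are available. Lean on these libraries where they do the work, as an engineer would, in place of code of your own. Each camera call takes 0.05 s, during which the arm holds its last target. There are 200 camera calls.

TASK

Get the tube shaker ready to run: swing its red cam lever round clockwise until the sprung orange follower drops into the notch, which locks the rack carriage. Then hook the yellow handle and pull it slowly straight out until its green bands are fully out but none of the red shows, hold that pull for about a second to prove the carriage holds, and ease the handle back home. Never jerk the handle or let it snap back, and leave the other things on the bench where they are.

Things in the scene. Friction and masses are not known exactly. Their poses are not given: they have to be found in the camera images.
- shaker: White tube shaker fixed to the bench, housing 260 x 220 x 60 mm, front face at x = -120 mm. Origin: centre of its underside; x points from its front (yellow handle, towards the robot) to its back, y left, z up; offsets below are in this frame. On top: a carriage with a rack of black-capped tubes (tops at z = 149 mm); on its right side (y about -115 mm) the cam lock
- cam_axis (a point): Upright axis of the cam lock, at (-70, -115, 110) mm, the height of the lever's arm. Below the arm is the steel cam disc (radius 31 mm, top at z = 101 mm) with a notch in its rim; on its far (+x) side stands the follower's grey housing, 40 x 30 mm, top at z = 110 mm
- lever_post (a point): Centre of the top of the upright red post at the end of the red cam lever: radius 11 mm, z = 110 to 152 mm, 80 mm from the cam axis. The lever's arm is a 12 mm bar at z = 104 to 116 mm; beside the post, across the arm, there is free space down to z = 110 mm. Push it sideways or pinch it; about 1 to 5 N does it
- cam (a joint): Angle of the cam lever, rad; grows clockwise seen from above, up to 1.62. At 0 the lever points 70 degrees clockwise of the shaker's +x axis (to its right, slightly away from the robot). Starts between 0 and 0.35; the follower drops at about 1.55 (within 0.06), with the lever pointing mostly towards the robot. Stays where it is left
- follower (a joint): Orange ball on a sprung plunger riding on the cam disc's rim, on the +x side of the cam axis, z = 98 mm; m it has moved inwards: 0 on the rim, about 0.009 to 0.010 when dropped into the notch. Once in, it locks the cam both ways
- carriage (a joint): m that the rack carriage has come out of the shaker towards its front; 0 home, 0.04 fully out. It is free to slide (about 1.5 N) until the cam is locked; locked it still gives up to 5 mm of play
- handle_mid (a point): Middle of the yellow crossbar, 14 mm thick, at (-165, 0, 115) mm when home. It lies level along the shaker's y; 2 stems (72 mm clear between) run back from its ends into black sleeves, mouths 45 mm behind the bar. Between the stems: free for 78 mm behind the bar and 45 mm below it, open above, so fingers can go down behind the bar, or pinch it, and pull towards the shaker's front (-x)
- handle (a joint): m that the pull handle is drawn out of its sleeves, against a spring of 600 N/m with a preload of 2.4 N. 0 home; green bands on both stems are fully out from 0.015 (11.4 N), the red begins to show at 0.025 (17.4 N), stop at 0.035
- amber_bottle: bystander: amber bottle with red cap, 60 mm wide, 130 mm tall; origin centre of its underside
- slide_box: bystander: flat blue slide box, 90 x 75 x 32 mm; origin centre of its underside
- timer: bystander: white bench timer, 60 x 60 x 22 mm; origin centre of its underside
- marker: bystander: white marker pen with blue cap, 120 x 13 x 13 mm, lying; origin centre of its underside
- wash_bottle: bystander: white bottle with red cap, 72 mm wide, 170 mm tall; origin centre of its underside
- black_jar: bystander: black jar, 64 mm wide, 85 mm tall; origin centre of its underside
- wood_block: bystander: small wooden block, 60 x 40 x 35 mm; origin centre of its underside

How it is judged:
By the outcome, as a careful person would: the job done as asked, in the order asked, and still so for the second after the job is handed in, with the robot touching nothing.
It also fails if it takes over 54 s, if anything falls off the work surface, if the arm or the gripper's body presses on something with over 40 N, if the wrist force passes 120 N, or if a joint passes its speed limit or range.

## Working session

There is one attempt and no reset: what is moved stays moved. The work goes in short steps, Python scripts to look and compute and a shell command to move; the robot and the scene stay as the last step left them, time stands still between calls to the robot, and variables do not carry over. Pictures are saved under pics/ and viewed, at most 10 in all, crops included, and the job is handed in when it is done.

```bash
ls; mkdir -p pics
cat > h.py <<'E'
import numpy as np, cv2
from plant import get_state, snapshot, camera_model, r
def save(n,f):
    p,d=snapshot(n); cv2.imwrite('pics/'+f+'.png',p[:,:,::-1]); np.save('pics/'+f+'.npy',d); return p,d
def cloud(n,d):
    m=camera_model(n);K=np.array(m['intrinsics']);V=np.array(m['view'])
    v,u=np.mgrid[:d.shape[0],:d.shape[1]]
    P=np.stack([(u-K[0,2])/K[0,0]*d,(v-K[1,2])/K[1,1]*d,d],-1)
    return (P-V[:3,3])@V[:3,:3]
E
python3 - <<'E'
from h import *
for n in('top','side'):
    p,d=save(n,n+'0'); np.save('pics/'+n+'c.npy',cloud(n,d))
s=get_state();print(s['clock'],s['tool_pos'],s['eef_rot'],s['contact_force'],s['opening'])
E
```

```text
pics
0.1 [0.14835499 0.60660021 0.2490241 ] [ 1.19571936e-01  9.92825225e-01 -7.89987809e-04 -3.39130355e-05] [ 0.41666274  0.20580341 -0.78480365] 0.9992832386680812
```

View pics/top0.png

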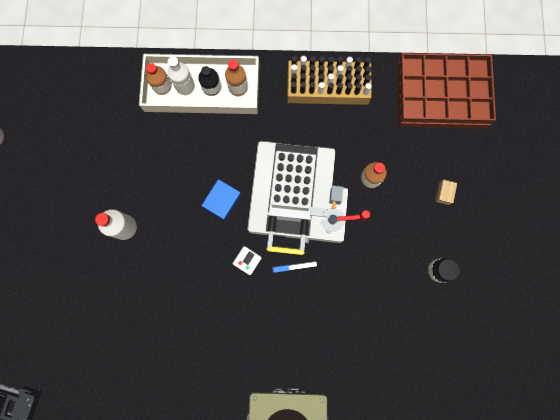

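View pics/side0.png

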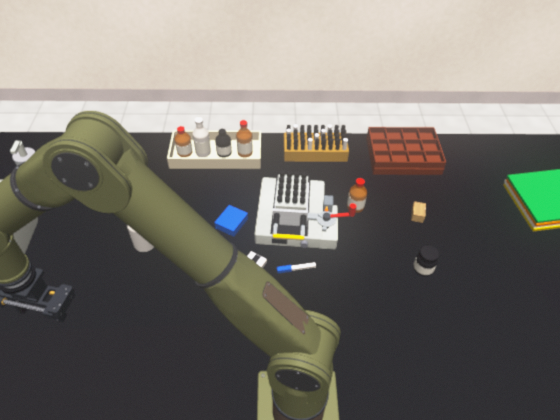

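The top view shows the shaker at about (292,190), the yellow bar at (286,250) and the red post at (366,215). The amber bottle is close to the lever at (374,175), and the marker and timer are in front of the handle.

```bash
cat > loc.py <<'E'
from h import *
p=cv2.imread('pics/top0.png')[:,:,::-1].astype(int);C=np.load('pics/topc.npy')
R,G,B=p[...,0],p[...,1],p[...,2]
def box(m,u0,u1,v0,v1):
    k=np.zeros_like(m);k[v0:v1,u0:u1]=1;return m&k.astype(bool)
Y=box((R>150)&(G>140)&(B<80),255,320,235,262)
P=C[Y];P=P[abs(P[:,2]-.12)<.03];
c,(w,h),a=cv2.minAreaRect((P[:,:2]*1000).astype(np.float32));print('bar',P.mean(0),len(P),c,w,h,a, P[:,2].max())
_,_,V=np.linalg.svd((P-P.mean(0))[:,:2],full_matrices=0);print('bar dir',V[0])
H=box((R>190)&(G>190)&(B>190),240,355,135,250)
P=C[H];P=P[abs(P[:,2]-.06)<.006]
rc=cv2.minAreaRect((P[:,:2]*1000).astype(np.float32));print('housing',rc,len(P));print(cv2.boxPoints(rc))
Rd=box((R>140)&(G<60)&(B<60),335,375,205,225)
P=C[Rd];T=P[P[:,2]>.145];print('post',T.mean(0),len(T),np.ptp(T,axis=0));A=P[(P[:,2]<.125)&(P[:,2]>.1)];print('arm',A.mean(0),len(A))
for n,(u,v) in dict(cap=(379,168),bot=(374,178),marker=(295,267),timer=(247,261)).items(): print(n,C[v,u])
O=box((R>180)&(G>80)&(G<160)&(B<80),325,345,200,212);print('foll',C[O].mean(0) if O.any() else None)
E
python3 loc.py
python3 - <<'E'
from h import *
p=cv2.imread('pics/top0.png')[130:285,235:395];cv2.imwrite('pics/c1.png',cv2.resize(p,None,fx=3.8,fy=3.8,interpolation=cv2.INTER_CUBIC))
E
```

```text
bar [0.47657745 0.01275985 0.11758273] 14 (475.9423522949219, 21.304136276245117) 83.95402526855469 13.124011039733887 85.52186584472656 0.12039754004909237
bar dir [-0.08740657 -0.99617272]
housing ((647.2041625976562, -21.439285278320312), (261.75799560546875, 257.2403564453125), 85.31723022460938) 3147
[[ 508.3285   -141.38101 ]
 [ 764.7102   -162.3818  ]
 [ 786.07983    98.50244 ]
 [ 529.6981    119.503235]]
post [ 0.56804683 -0.18656723  0.15017977] 12 [0.02061616 0.01730707 0.00840834]
arm [ 0.56630363 -0.15801483  0.11398463] 22
cap [ 0.69649295 -0.22611745  0.12789266]
bot [ 0.67770279 -0.21981616  0.09213007]
marker [ 0.43658364 -0.01306175  0.01568223]
timer [0.44936723 0.12062541 0.02262126]
foll [ 0.59517706 -0.10589658  0.10107474]
```

View pics/c1.png

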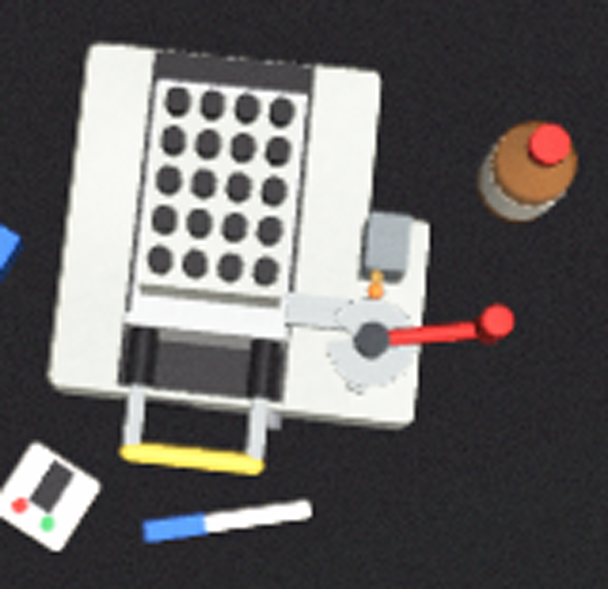

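```bash
python3 -m inch '1 -.026 -.0216 0 0 0 0;1 -.026 -.0216 0 0 0 0;1 -.026 -.0216 0 0 0 0;1 -.026 -.0216 0 0 0 0;1 -.026 -.0216 0 0 0 0;1 -.026 -.0216 0 0 0 0;1 -.026 -.0216 0 0 0 0;1 -.026 -.0216 0 0 0 0;1 -.026 -.0216 0 0 0 0;1 -.026 -.0216 0 0 0 0;1 -.026 -.0216 0 0 0 0;1 -.026 -.0216 0 0 0 0;1 -.026 -.0216 0 0 0 0;1 -.026 -.0216 0 0 0 0;1 -.026 -.0216 0 0 0 0'
python3 -m inch '1 -.0159 -.0268 0 0 0 0;1 -.0159 -.0268 0 0 0 0;1 -.0159 -.0268 0 0 0 0;1 -.0159 -.0268 0 0 0 0;1 -.0159 -.0268 0 0 0 0;1 -.0159 -.0268 0 0 0 0;1 -.0159 -.0268 0 0 0 0;1 -.0159 -.0268 0 0 0 0;1 -.0159 -.0268 0 0 0 0;1 -.0159 -.0268 0 0 0 0;1 -.0159 -.0268 0 0 0 0;1 -.0159 -.0268 0 0 0 0;1 -.0159 -.0268 0 0 0 0'
python3 -m inch '1 0 0 0 0 0 .103;1 0 0 0 0 0 .103;1 0 0 0 0 0 .103;1 0 0 0 0 0 .103;1 0 0 0 0 0 .103;1 0 0 0 0 0 .103;1 0 0 0 0 0 .103;1 0 0 0 0 0 .103;1 0 0 0 0 0 .103;1 0 0 0 0 0 .103;1 0 0 0 0 0 .103;1 0 0 0 0 0 .103;1 0 0 0 0 0 0;1 0 0 0 0 0 0'
cat > err.py <<'E'
import sys
from h import *
from scipy.spatial.transform import Rotation as Ro
s=get_state();M=Ro.from_quat(s['eef_rot']).as_matrix()
print('t',round(s['clock'],2),'tcp',np.round(s['tool_pos'],4),'F',np.round(s['contact_force'],1),'op',round(s['opening'],3),'ff',s['finger_force'])
print('y ang',np.degrees(np.arctan2(M[1,1],M[0,1])).round(2),'z',M[:,2].round(3))
if len(sys.argv)>3: print('tool shift',(M.T@(np.array(sys.argv[1:4],float)-s['tool_pos'])).round(4))
E
python3 err.py .568 -.188 .16
python3 - <<'E'
from h import *
save('wrist','w1')
E
```

```text
clock: 1.35
tool_pos: [0.4509, 0.1982, 0.2495]
eef_rot: [0.12, 0.993, -0.0, -0.0]
contact_force: [1.2, 0.6, -0.1]
opening: 1.002
finger_force: 0.0
clock: 2.43
tool_pos: [0.5682, -0.1893, 0.2493]
eef_rot: [0.12, 0.993, 0.0, -0.0]
contact_force: [-0.4, 0.5, 0.4]
opening: 1.0
finger_force: 0.0
clock: 3.6
tool_pos: [0.5682, -0.1875, 0.2494]
eef_rot: [0.672, 0.741, -0.0, -0.0]
contact_force: [0.2, 0.1, -1.0]
opening: 1.002
finger_force: 0.0
t 3.6 tcp [ 0.5682 -0.1875  0.2494] F [ 0.2  0.1 -1. ] op 1.002 ff 0.0
y ang 5.62 z [-0.001 -0.    -1.   ]
tool shift [-0.0004 -0.0001  0.0894]
```

View pics/w1.png

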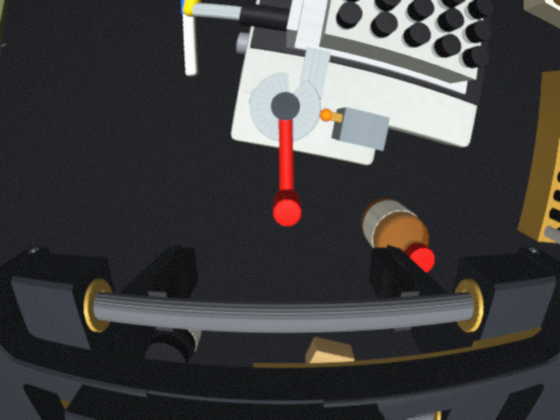

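The wrist picture shows the red post top at (287,205), the hub at (285,105) and the follower ball at (326,115). The bottle at (400,230) is clear of the far finger.

```bash
cat > fish.py <<'E'
from h import *
def ray(u,v,z,m=None):
    m=m or camera_model('wrist');K=np.array(m['intrinsics']);V=np.array(m['view'])
    a=np.array([(u-K[0,2])/K[0,0],(v-K[1,2])/K[1,1]]);t=np.hypot(*a)
    d=np.array([*(a/t*np.sin(t)),np.cos(t)])@V[:3,:3];o=-V[:3,:3].T@V[:3,3]
    return o+d*(z-o[2])/d[2]
E
python3 - <<'E'
from fish import *
im=cv2.imread('pics/w1.png').astype(int);B,G,R=im[...,0],im[...,1],im[...,2]
m=(R>120)&(G<60)&(B<60);m[:190]=0;m[232:]=0;m[:,:265]=0;m[:,310:]=0
v,u=np.where(m);print(u.min(),u.max(),v.min(),v.max())
print('post top',ray((u.min()+u.max())/2,v.min()+12,.152),'hub',ray(285,103,.125), 'ball',ray(326,115,.098))
E
```

```text
273 301 190 225
post top [ 0.57018361 -0.1787403   0.152     ] hub [ 0.56151718 -0.10552924  0.125     ] ball [ 0.59821262 -0.11056582  0.098     ]
```

```bash
python3 -m inch '1 0 .001 .024 0 0 0;1 0 0 .024 0 0 0;1 0 0 .024 0 0 0;1 0 0 .024 0 0 0;1 0 0 .024 0 0 0;1 0 0 0 0 0 0'; python3 -m inch '-.4 0 0 0 0 0 0;-.4 0 0 0 0 0 0;-.4 0 0 0 0 0 0;-.6 0 0 0 0 0 0;-.6 0 0 0 0 0 0;-.6 0 0 0 0 0 0;-.6 0 0 0 0 0 0;-.6 0 0 0 0 0 0' 12; python3 err.py
```

```text
clock: 4.15
tool_pos: [0.5664, -0.1866, 0.1255]
eef_rot: [0.672, 0.741, -0.002, -0.004]
contact_force: [-0.5, -0.1, -0.7]
opening: 0.999
finger_force: 0.0
clock: 4.82
tool_pos: [0.5695, -0.1876, 0.1299]
eef_rot: [0.673, 0.74, 0.0, 0.0]
contact_force: [1.0, 0.2, -0.3]
opening: 0.418
finger_force: 0.0
t 4.82 tcp [ 0.5695 -0.1876  0.1299] F [ 1.   0.2 -0.3] op 0.418 ff 0.0
y ang 5.45 z [ 0.  0. -1.]
```

```bash
python3 -m inch '-.7 0 0 0 0 0 0;-.7 0 0 0 0 0 0;-.7 0 0 0 0 0 0;-.7 0 0 0 0 0 0;-.7 0 0 0 0 0 0;-.7 0 0 0 0 0 0' 12; python3 err.py .561 -.1085 .13
```

```text
clock: 5.32
tool_pos: [0.5693, -0.1878, 0.1297]
eef_rot: [0.673, 0.74, -0.0, 0.0]
contact_force: [0.2, -1.1, 0.4]
opening: 0.245
finger_force: 12.0
t 5.32 tcp [ 0.5693 -0.1878  0.1297] F [ 0.2 -1.1  0.4] op 0.245 ff 11.999757313169539
y ang 5.43 z [-0. -0. -1.]
tool shift [ 0.0797 -0.0008 -0.0003]
```

```bash
python3 -m inch '-.7 .0001 -.0024 0 0 0 .03;-.7 .0001 -.004 0 0 0 .05;-.7 .00014 -.0048 0 0 0 .06;-.7 .00014 -.0048 0 0 0 .06;-.7 .00014 -.0048 0 0 0 .06;-.7 .00014 -.0048 0 0 0 .06;-.7 .00014 -.0048 0 0 0 .06;-.7 .00014 -.0048 0 0 0 .06;-.7 .00014 -.0048 0 0 0 .06;-.7 .00014 -.0048 0 0 0 .06'; python3 err.py .561 -.1085 .13;python3 -m inch '-.7 .00014 -.0048 0 0 0 .06;-.7 .00014 -.0048 0 0 0 .06;-.7 .00014 -.0048 0 0 0 .06;-.7 .00014 -.0048 0 0 0 .06;-.7 .00014 -.0048 0 0 0 .06;-.7 .00014 -.0048 0 0 0 .06;-.7 .00014 -.0048 0 0 0 .06;-.7 .00014 -.0048 0 0 0 .06;-.7 .00014 -.0048 0 0 0 .06;-.7 .0001 -.004 0 0 0 .05;-.7 0 0 0 0 0 0'; python3 err.py .561 -.1085 .13
```

```text
clock: 6.15
tool_pos: [0.5256, -0.1798, 0.1297]
eef_rot: [0.852, 0.523, -0.0, 0.0]
contact_force: [1.0, -0.9, -0.5]
opening: 0.245
finger_force: 12.0
t 6.15 tcp [ 0.5256 -0.1798  0.1297] F [ 1.  -0.9 -0.5] op 0.245 ff 11.998025821521878
y ang -26.88 z [ 0.    -0.001 -1.   ]
tool shift [ 0.0796 -0.0007 -0.0003]
clock: 7.07
tool_pos: [0.4899, -0.1463, 0.1296]
eef_rot: [0.967, 0.254, -0.002, -0.001]
contact_force: [-4.7, 0.7, 3.0]
opening: 0.244
finger_force: 12.0
t 7.07 tcp [ 0.4899 -0.1463  0.1296] F [-4.7  0.7  3. ] op 0.244 ff 12.005105065181851
y ang -60.57 z [-0.004  0.002 -1.   ]
tool shift [ 0.0805  0.002  -0.0006]
```

```bash
python3 -m inch '-.7 0 0 0 0 0 0;-.7 0 0 0 0 0 0'; python3 err.py .561 -.1085 .13
python3 - <<'E'
from h import *
p,d=save('wrist','w2')
E
```

```text
clock: 7.23
tool_pos: [0.4902, -0.1468, 0.1296]
eef_rot: [0.967, 0.255, -0.002, -0.001]
contact_force: [-5.0, 2.0, 4.4]
opening: 0.245
finger_force: 12.0
t 7.23 tcp [ 0.4902 -0.1468  0.1296] F [-5.   2.   4.4] op 0.245 ff 12.00448195450008
y ang -60.41 z [-0.004  0.002 -1.   ]
tool shift [ 0.0805  0.0016 -0.0006]
```

View pics/w2.png

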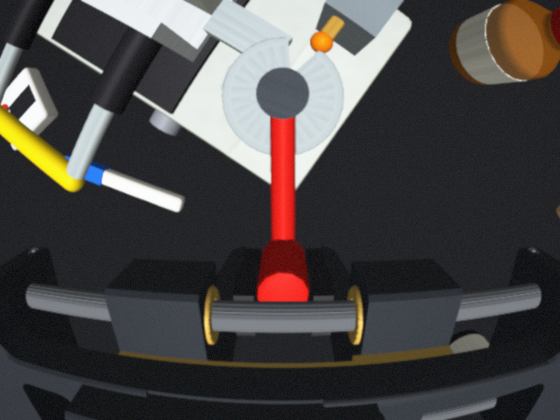

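The notch at about (306,48) is roughly 10° short of the ball at (321,42). The lever is close, so I'll continue in small steps.

```bash
python3 -m inch '-.7 .00004 -.0024 0 0 0 .03;-.7 .00004 -.0024 0 0 0 .03;-.7 .00004 -.0024 0 0 0 .03;-.7 .00004 -.0024 0 0 0 .03;-.7 0 0 0 0 0 0;-.7 0 0 0 0 0 0'; python3 err.py .561 -.1085 .13;python3 -m inch '-.7 .00004 -.0024 0 0 0 .03;-.7 .00004 -.0024 0 0 0 .03;-.7 0 0 0 0 0 0;-.7 0 0 0 0 0 0'; python3 err.py .561 -.1085 .13
python3 - <<'E'
from h import *
p,d=save('wrist','w3')
cv2.imwrite('pics/w3c.png',cv2.resize(cv2.cvtColor(p,cv2.COLOR_RGB2BGR)[0:320,150:430],None,fx=1.8,fy=1.8))
E
```

```text
clock: 7.78
tool_pos: [0.486, -0.1383, 0.1296]
eef_rot: [0.981, 0.196, -0.001, -0.001]
contact_force: [-6.5, 1.3, 5.0]
opening: 0.245
finger_force: 12.0
t 7.78 tcp [ 0.486  -0.1383  0.1296] F [-6.5  1.3  5. ] op 0.245 ff 12.001526579260826
y ang -67.38 z [-0.003  0.001 -1.   ]
tool shift [ 0.0807  0.0013 -0.0006]
clock: 8.12
tool_pos: [0.4844, -0.1339, 0.1296]
eef_rot: [0.986, 0.167, -0.001, -0.001]
contact_force: [-6.0, 0.4, 4.6]
opening: 0.245
finger_force: 12.0
t 8.12 tcp [ 0.4844 -0.1339  0.1296] F [-6.   0.4  4.6] op 0.245 ff 12.000686544924974
y ang -70.81 z [-0.003  0.001 -1.   ]
tool shift [ 0.0807  0.0012 -0.0006]
```

View pics/w3c.png

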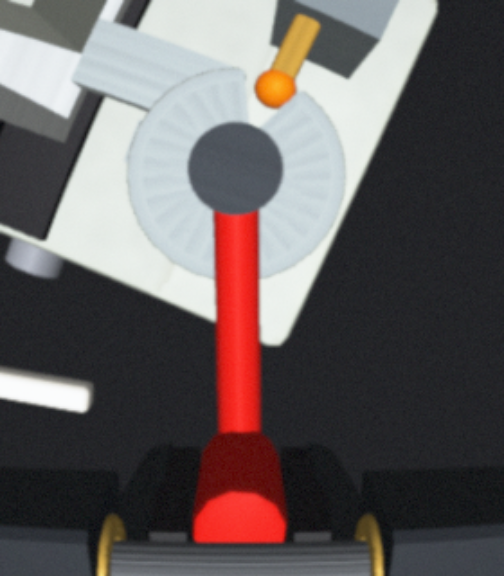

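Ball at (275,88) is at the notch mouth and appears mostly dropped. A little further will confirm.

```bash
python3 -m inch '-.7 .00004 -.0016 0 0 0 .02;-.7 .00004 -.0016 0 0 0 .02;-.7 0 0 0 0 0 0;-.7 0 0 0 0 0 0'; python3 err.py .561 -.1085 .13
python3 - <<'E'
from h import *
from fish import ray
def ball(im):
    B,G,R=[im[...,i].astype(int) for i in range(3)]
    m=(R>200)&(G>90)&(G<170)&(B<60);n,l,s,c=cv2.connectedComponentsWithStats(m.astype(np.uint8));
    for i in np.argsort(-s[1:,4])[:2]+1:print(s[i],c[i].round(1))
for f in('w1','w2','w3'): print(f);ball(cv2.imread(f'pics/{f}.png')[:250])
p,d=save('wrist','w4');print('w4');ball(p[:250,:,::-1])
cv2.imwrite('pics/w4c.png',cv2.resize(cv2.cvtColor(p,cv2.COLOR_RGB2BGR)[0:200,180:400],None,fx=2.5,fy=2.5))
E
```

```text
clock: 8.5
tool_pos: [0.4835, -0.1312, 0.1296]
eef_rot: [0.989, 0.147, -0.001, -0.001]
contact_force: [-5.8, -0.6, 4.0]
opening: 0.243
finger_force: 12.0
t 8.5 tcp [ 0.4835 -0.1312  0.1296] F [-5.8 -0.6  4. ] op 0.243 ff 11.999954539351165
y ang -73.1 z [-0.003  0.001 -1.   ]
tool shift [ 0.0808  0.0008 -0.0006]
w1
[321 110  11  11  86] [325.9 114.8]
w2
[312  31  20  20 290] [321.6  41.1]
w3
[293  38  21  21 300] [302.6  47.9]
w4
[290  37  21  21 310] [300.1  47.4]
```

View pics/w4c.png

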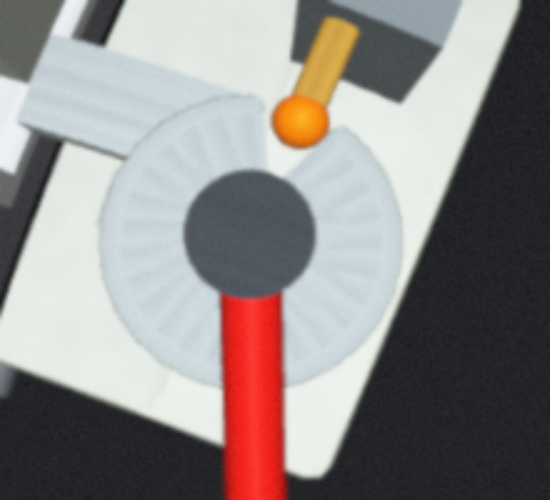

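```bash
python3 - <<'E'
from fish import *
print('ball',ray(300.1,47.4,.098),'hub',ray(180+250/2.5,230/2.5,.125))
b,h=ray(300.1,47.4,.098),ray(280,92,.125);print(np.hypot(*(b-h)[:2]))
b,h=ray(300.1,47.4,.098),np.array([.561,-.1085]);print(np.hypot(*(b[:2]-h)))
E
python3 -m inch '-.7 .00004 -.0016 0 0 0 .02;-.7 0 0 0 0 0 0;-.7 0 0 0 0 0 0'; python3 err.py .561 -.1085 .13
python3 - <<'E'
from fish import *
p,d=save('wrist','w5');im=p[:250].astype(int);R,G,B=im[...,0],im[...,1],im[...,2]
m=(R>200)&(G>90)&(G<170)&(B<60);v,u=np.where(m);print(u.mean(),v.mean(),ray(u.mean(),v.mean(),.098))
E
```

```text
ball [ 0.58929456 -0.109577    0.098     ] hub [ 0.56163002 -0.1076926   0.125     ]
0.027728639432713566
0.028315046086238506
clock: 8.8
tool_pos: [0.4831, -0.1298, 0.1296]
eef_rot: [0.991, 0.137, -0.001, -0.0]
contact_force: [-6.3, -0.6, 3.8]
opening: 0.245
finger_force: 12.0
t 8.8 tcp [ 0.4831 -0.1298  0.1296] F [-6.3 -0.6  3.8] op 0.245 ff 11.999790505506098
y ang -74.26 z [-0.003  0.001 -1.   ]
tool shift [ 0.0808  0.0006 -0.0006]
298.65016501650166 47.10891089108911 [ 0.58927827 -0.10953252  0.098     ]
```

The ball has moved in by about 9 mm and sits centred in the notch, so the follower has dropped. Next I'll release the post and lift, then check the camera mount clearance before approaching the handle.

```bash
python3 -m inch '-.4 0 0 0 0 0 0;-.2 0 0 0 0 0 0;-.2 0 0 0 0 0 0;-.2 0 0 0 0 0 0;-.2 0 0 -.02 0 0 0;-.2 0 0 -.03 0 0 0;-.2 0 0 -.03 0 0 0;-.2 0 0 -.03 0 0 0;-.2 0 0 0 0 0 .089;-.6 0 0 0 0 0 .089;-1 0 0 0 0 0 .089;-1 0 0 0 0 0 .089;-1 0 0 0 0 0 0'; python3 err.py .503 .0105 .22
python3 - <<'E'
from h import *
from scipy.spatial.transform import Rotation as Ro
s=get_state();M=Ro.from_quat(s['eef_rot']).as_matrix();V=np.array(camera_model('wrist')['view'])
print('cam in tool',M.T@(-V[:3,:3].T@V[:3,3]-s['tool_pos']), 'q',s['q'])
p,d=save('top','t2')
im=p.astype(int);R,G,B=im[...,0],im[...,1],im[...,2]
c=cloud('top',d);P=c[(R>150)&(G>140)&(B<80)];P=P[(abs(P[:,2]-.12)<.02)&(abs(P[:,1])<.1)&(P[:,0]<.6)];print('bar',P.mean(0) if len(P) else 0,len(P))
E
```

```text
clock: 9.93
tool_pos: [0.4853, -0.1295, 0.2397]
eef_rot: [0.999, -0.041, 0.0, 0.0]
contact_force: [0.1, -0.8, 0.5]
opening: 0.12
finger_force: 0.0
t 9.93 tcp [ 0.4853 -0.1295  0.2397] F [ 0.1 -0.8  0.5] op 0.12 ff 0.0
y ang -94.69 z [ 0.001 -0.    -1.   ]
tool shift [ 0.0062 -0.141   0.0196]
cam in tool [ 0.06973431  0.0015231  -0.13567461] q [-0.22823199  0.63395292  0.66236722  1.9674914  -0.57471832  0.73381594
 -0.87191621]
bar [0.47535379 0.00898234 0.11677059] 11
```

```bash
python3 -m inch '-1 .003 -.011 0 0 0 0;-1 .003 -.02 0 0 0 0;-1 0 -.03 0 0 0 0;-1 0 -.03 0 0 0 0;-1 0 -.025 0 0 0 0;-1 0 -.015 0 0 0 0;-1 0 -.01 0 0 0 0;-1 0 0 0 0 0 0;-1 0 0 0 0 0 0'; python3 err.py .503 .0105 .104
python3 - <<'E'
from h import *
save('wrist','w6')
E
```

```text
clock: 10.73
tool_pos: [0.5022, 0.0103, 0.2397]
eef_rot: [0.999, -0.039, 0.0, 0.0]
contact_force: [-0.2, -0.7, 0.7]
opening: 0.004
finger_force: 0.0
t 10.73 tcp [0.5022 0.0103 0.2397] F [-0.2 -0.7  0.7] op 0.004 ff 0.0
y ang -94.51 z [ 0. -0. -1.]
tool shift [ 0.0008 -0.0003  0.1357]
```

View pics/w6.png

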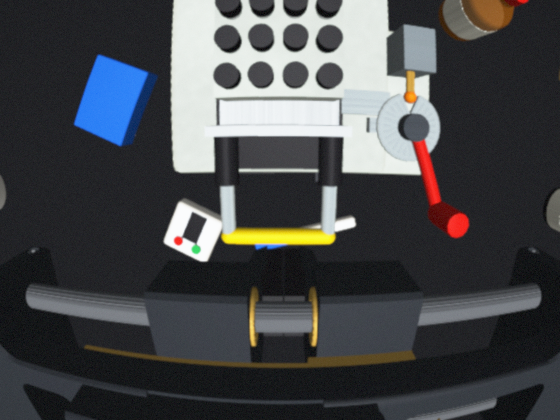

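The wrist picture shows the bar running from (222,237) to (335,238), stems and sleeve mouths at row 185, and the ball seated in the notch at (410,97).

Run:
```python
from fish import *
for u,v in((226,237),(331,239),(279,238),(229,185),(329,185)): print(u,v,ray(u,v,.12).round(4))
```

```text
226 237 [0.4801 0.0581 0.12  ]
331 239 [ 0.4713 -0.0304  0.12  ]
279 238 [0.4759 0.0134 0.12  ]
229 185 [0.5243 0.0498 0.12  ]
329 185 [ 0.5178 -0.0306  0.12  ]
```

```bash
python3 -m inch '-1 .001 -.001 .02 0 0 0;-1 0 0 .025 0 0 0;-1 0 0 .025 0 0 0;-1 0 0 .025 0 0 0;-1 0 0 .02 0 0 0;-1 0 0 .012 0 0 0;-1 0 0 .01 0 0 0;-1 0 0 0 0 0 0;-1 0 0 0 0 0 0'; python3 err.py; python3 -m inch '-1 -.002 0 0 0 0 0;-1 -.002 0 0 0 0 0;-1 -.001 0 0 0 0 0;-1 -.001 0 0 0 0 0;-1 -.001 0 0 0 0 0;-1 -.001 0 0 0 0 0;-1 0 0 0 0 0 0;-1 0 0 0 0 0 0'; python3 err.py
```

```text
clock: 11.53
tool_pos: [0.5031, 0.0097, 0.1027]
eef_rot: [0.999, -0.041, -0.0, 0.0]
contact_force: [0.9, 0.1, 0.2]
opening: 0.005
finger_force: 0.0
t 11.53 tcp [0.5031 0.0097 0.1027] F [0.9 0.1 0.2] op 0.005 ff 0.0
y ang -94.73 z [-0.    -0.001 -1.   ]
clock: 12.2
tool_pos: [0.4952, 0.012, 0.1027]
eef_rot: [0.999, -0.04, 0.0, -0.0]
contact_force: [0.9, 0.6, 0.3]
opening: 0.004
finger_force: 0.0
t 12.2 tcp [0.4952 0.012  0.1027] F [0.9 0.6 0.3] op 0.004 ff 0.0
y ang -94.59 z [ 0.  0. -1.]
```

```bash
for i in 1; do python3 -m inch '-1 -.0007 0 0 0 0 0;-1 -.0007 0 0 0 0 0;-1 -.0007 0 0 0 0 0;-1 -.0007 0 0 0 0 0;-1 -.0007 0 0 0 0 0;-1 0 0 0 0 0 0'; python3 err.py; done;  python3 -m inch '-1 -.0007 0 0 0 0 0;-1 -.0007 0 0 0 0 0;-1 -.0007 0 0 0 0 0;-1 -.0007 0 0 0 0 0;-1 -.0007 0 0 0 0 0;-1 0 0 0 0 0 0'; python3 err.py
```

```text
clock: 12.7
tool_pos: [0.4919, 0.0122, 0.1027]
eef_rot: [0.999, -0.04, 0.0, -0.0]
contact_force: [2.1, 0.5, -0.2]
opening: 0.006
finger_force: 0.7
t 12.7 tcp [0.4919 0.0122 0.1027] F [ 2.1  0.5 -0.2] op 0.006 ff 0.7439886289648712
y ang -94.6 z [ 0.  0. -1.]
clock: 13.2
tool_pos: [0.4887, 0.0124, 0.1028]
eef_rot: [0.999, -0.04, 0.001, 0.0]
contact_force: [2.8, 0.2, -1.3]
opening: 0.008
finger_force: 2.0
t 13.2 tcp [0.4887 0.0124 0.1028] F [ 2.8  0.2 -1.3] op 0.008 ff 1.9666622020304203
y ang -94.59 z [ 0.001 -0.    -1.   ]
```

```bash
R='python3 err.py'; python3 -m inch '-1 -.0006 0 0 0 0 0;-1 -.0006 0 0 0 0 0;-1 -.0006 0 0 0 0 0;-1 -.0006 0 0 0 0 0;-1 -.0006 0 0 0 0 0;-1 0 0 0 0 0 0'; python3 -m inch '-1 -.0006 0 0 0 0 0;-1 -.0006 0 0 0 0 0;-1 -.0006 0 0 0 0 0;-1 -.0006 0 0 0 0 0;-1 -.0006 0 0 0 0 0;-1 0 0 0 0 0 0'; python3 -m inch '-1 -.0006 0 0 0 0 0;-1 -.0006 0 0 0 0 0;-1 -.0006 0 0 0 0 0;-1 -.0006 0 0 0 0 0;-1 -.0006 0 0 0 0 0;-1 0 0 0 0 0 0'; $R
```

```text
clock: 13.7
tool_pos: [0.4857, 0.0127, 0.1028]
eef_rot: [0.999, -0.04, 0.001, 0.0]
contact_force: [4.8, 0.1, -2.7]
opening: 0.006
finger_force: 2.7
clock: 14.2
tool_pos: [0.4835, 0.0129, 0.1028]
eef_rot: [0.999, -0.04, 0.001, 0.0]
contact_force: [6.4, -0.5, -2.9]
opening: 0.005
finger_force: 3.3
clock: 14.7
tool_pos: [0.4813, 0.013, 0.1029]
eef_rot: [0.999, -0.04, 0.002, 0.0]
contact_force: [7.7, -0.1, -4.7]
opening: 0.006
finger_force: 4.0
t 14.7 tcp [0.4813 0.013  0.1029] F [ 7.7 -0.1 -4.7] op 0.006 ff 3.959070146083832
y ang -94.59 z [ 0.004 -0.001 -1.   ]
```

```bash
python3 -m inch '-1 -.0006 0 0 0 0 0;-1 -.0006 0 0 0 0 0;-1 -.0006 0 0 0 0 0;-1 -.0006 0 0 0 0 0;-1 -.0006 0 0 0 0 0;-1 0 0 0 0 0 0'; python3 -m inch '-1 -.0006 0 0 0 0 0;-1 -.0006 0 0 0 0 0;-1 -.0006 0 0 0 0 0;-1 -.0006 0 0 0 0 0;-1 -.0006 0 0 0 0 0;-1 0 0 0 0 0 0'; python3 -m inch '-1 -.0006 0 0 0 0 0;-1 -.0006 0 0 0 0 0;-1 -.0006 0 0 0 0 0;-1 -.0006 0 0 0 0 0;-1 -.0006 0 0 0 0 0;-1 0 0 0 0 0 0'; python3 -m inch '-1 -.0006 0 0 0 0 0;-1 -.0006 0 0 0 0 0;-1 -.0006 0 0 0 0 0;-1 -.0006 0 0 0 0 0;-1 0 0 0 0 0 0';python3 - <<'E'
from h import *
p,d=save('wrist','w7')
cv2.imwrite('pics/w7c.png',cv2.resize(cv2.cvtColor(p,cv2.COLOR_RGB2BGR)[60:310,140:480],None,fx=2.3,fy=2.3))
E
python3 err.py
```

```text
clock: 15.2
tool_pos: [0.479, 0.0132, 0.1029]
eef_rot: [0.999, -0.04, 0.003, 0.0]
contact_force: [8.7, -0.2, -5.3]
opening: 0.002
finger_force: 4.6
clock: 15.7
tool_pos: [0.4768, 0.0134, 0.103]
eef_rot: [0.999, -0.04, 0.003, 0.001]
contact_force: [10.3, 0.5, -6.4]
opening: 0.003
finger_force: 5.2
clock: 16.2
tool_pos: [0.4746, 0.0136, 0.103]
eef_rot: [0.999, -0.04, 0.004, 0.001]
contact_force: [11.4, -0.8, -6.8]
opening: 0.007
finger_force: 5.9
clock: 16.62
tool_pos: [0.4728, 0.0137, 0.103]
eef_rot: [0.999, -0.04, 0.005, 0.001]
contact_force: [13.2, -0.3, -8.2]
opening: 0.006
finger_force: 6.4
t 16.67 tcp [0.4729 0.0137 0.103 ] F [12.9  0.2 -9. ] op 0.002 ff 6.342138424515724
y ang -94.58 z [ 0.009 -0.002 -1.   ]
```

View pics/w7c.png

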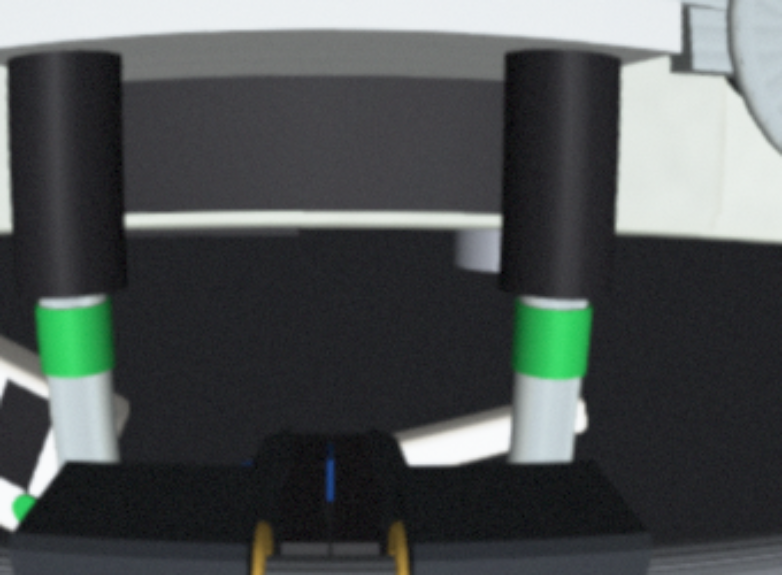

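The green bands are fully out with a thin silver strip behind them at (75,300) and (553,300), and no red shows. I'll pull about 2 mm more and hold.

```bash
python3 -m inch '-1 -.0006 0 0 0 0 0;-1 -.0006 0 0 0 0 0;-1 -.0006 0 0 0 0 0;-1 -.0003 0 0 0 0 0;-1 0 0 0 0 0 0;-1 0 0 0 0 0 0;-1 0 0 0 0 0 0;-1 0 0 0 0 0 0;-1 0 0 0 0 0 0;-1 0 0 0 0 0 0;-1 0 0 0 0 0 0;-1 0 0 0 0 0 0;-1 0 0 0 0 0 0;-1 0 0 0 0 0 0;-1 0 0 0 0 0 0;-1 0 0 0 0 0 0;-1 0 0 0 0 0 0;-1 0 0 0 0 0 0;-1 0 0 0 0 0 0;-1 0 0 0 0 0 0'; python3 err.py
python3 - <<'E'
from h import *
p,d=save('wrist','w8');im=p[150:280,140:480].astype(int);R,G,B=im[...,0],im[...,1],im[...,2]
print('red px',((R>130)&(G<60)&(B<60)&(np.arange(340)<280)).sum(),'green',((G>130)&(R<90)&(B<110)).sum())
E
```

```text
clock: 18.33
tool_pos: [0.4714, 0.0138, 0.1031]
eef_rot: [0.999, -0.04, 0.005, 0.001]
contact_force: [13.8, 0.8, -8.0]
opening: 0.01
finger_force: 6.8
t 18.33 tcp [0.4714 0.0138 0.1031] F [13.8  0.8 -8. ] op 0.01 ff 6.769747585058212
y ang -94.58 z [ 0.01  -0.002 -1.   ]
red px 0 green 1588
```

```bash
A='';python3 -m inch '-1 .0003 0 0 0 0 0;-1 .0006 0 0 0 0 0;-1 .0006 0 0 0 0 0;-1 .0006 0 0 0 0 0;-1 .0006 0 0 0 0 0;-1 .0006 0 0 0 0 0;-1 .0006 0 0 0 0 0;-1 .0006 0 0 0 0 0;-1 .0006 0 0 0 0 0;-1 .0006 0 0 0 0 0;-1 .0006 0 0 0 0 0;-1 .0006 0 0 0 0 0;-1 .0006 0 0 0 0 0;-1 .0006 0 0 0 0 0;-1 .0006 0 0 0 0 0;-1 .0006 0 0 0 0 0;-1 .0006 0 0 0 0 0;-1 .0006 0 0 0 0 0;-1 .0006 0 0 0 0 0;-1 .0006 0 0 0 0 0'; python3 -m inch '-1 .0006 0 0 0 0 0;-1 .0006 0 0 0 0 0;-1 .0006 0 0 0 0 0;-1 .0006 0 0 0 0 0;-1 .0006 0 0 0 0 0;-1 .0006 0 0 0 0 0;-1 .0006 0 0 0 0 0;-1 .0006 0 0 0 0 0;-1 .0006 0 0 0 0 0;-1 .0006 0 0 0 0 0;-1 .0006 0 0 0 0 0;-1 .0006 0 0 0 0 0;-1 .0006 0 0 0 0 0;-1 .0006 0 0 0 0 0'; python3 err.py
```

```text
clock: 20.05
tool_pos: [0.4801, 0.0131, 0.1029]
eef_rot: [0.999, -0.04, 0.002, 0.0]
contact_force: [8.8, -0.7, -5.0]
opening: 0.005
finger_force: 4.2
clock: 21.22
tool_pos: [0.4863, 0.0126, 0.1028]
eef_rot: [0.999, -0.04, 0.0, 0.0]
contact_force: [5.0, 0.7, -2.1]
opening: 0.005
finger_force: 2.4
t 21.22 tcp [0.4863 0.0126 0.1028] F [ 5.   0.7 -2.1] op 0.005 ff 2.3993412405252457
y ang -94.59 z [ 0.001 -0.    -1.   ]
```

```bash
python3 -m inch '-1 .0005 0 0 0 0 0;-1 .0005 0 0 0 0 0;-1 .0005 0 0 0 0 0;-1 .0005 0 0 0 0 0;-1 .0005 0 0 0 0 0;-1 .0005 0 0 0 0 0'; python3 -m inch '-1 .0005 0 0 0 0 0;-1 .0005 0 0 0 0 0;-1 .0005 0 0 0 0 0;-1 .0005 0 0 0 0 0;-1 .0005 0 0 0 0 0;-1 .0005 0 0 0 0 0'; python3 -m inch '-1 .0005 0 0 0 0 0;-1 .0005 0 0 0 0 0;-1 .0005 0 0 0 0 0;-1 .0005 0 0 0 0 0;-1 .0005 0 0 0 0 0;-1 .0005 0 0 0 0 0'; python3 err.py
```

```text
clock: 21.72
tool_pos: [0.4885, 0.0124, 0.1027]
eef_rot: [0.999, -0.04, -0.0, -0.0]
contact_force: [3.7, -0.5, 0.1]
opening: 0.009
finger_force: 1.8
clock: 22.22
tool_pos: [0.4908, 0.0123, 0.1026]
eef_rot: [0.999, -0.04, -0.001, -0.0]
contact_force: [0.7, -0.2, 0.1]
opening: 0.003
finger_force: 0.2
clock: 22.72
tool_pos: [0.4947, 0.012, 0.1027]
eef_rot: [0.999, -0.04, -0.0, -0.0]
contact_force: [-0.2, 0.1, -0.1]
opening: 0.007
finger_force: 0.0
t 22.72 tcp [0.4947 0.012  0.1027] F [-0.2  0.1 -0.1] op 0.007 ff 0.0
y ang -94.59 z [-0.  0. -1.]
```

```bash
python3 -m inch '-1 .002 0 0 0 0 0;-1 .003 0 0 0 0 0;-1 .003 0 0 0 0 0;-1 0 0 0 0 0 0;-1 0 0 -.02 0 0 0;-1 0 0 -.02 0 0 0;-1 0 0 -.025 0 0 0;-1 0 0 -.025 0 0 0;-1 0 0 -.025 0 0 0;-1 0 0 -.02 0 0 0;-1 0 0 0 0 0 0;-1 0 0 0 0 0 0'; python3 err.py
python3 - <<'E'
from h import *
save('wrist','w9')
from fish import ray
im=cv2.imread('pics/w9.png').astype(int);B,G,R=im[...,0],im[...,1],im[...,2]
m=(R>150)&(G>130)&(B<80);m[260:]=0;v,u=np.where(m&(abs(np.arange(560)-279)<90));print('bar',np.median(u),np.median(v),ray((u.min()+u.max())/2,np.median(v),.12))
o=(R>200)&(G>90)&(G<170)&(B<60);o[:,:380]=0;v,u=np.where(o[:130]);b=ray(u.mean(),v.mean(),.098);print('ball',b,np.hypot(b[0]-.561,b[1]+.1085))
E
```

```text
clock: 23.72
tool_pos: [0.5032, 0.0115, 0.2383]
eef_rot: [0.999, -0.04, 0.001, -0.0]
contact_force: [-0.9, 0.8, -0.6]
opening: 0.002
finger_force: 0.0
t 23.72 tcp [0.5032 0.0115 0.2383] F [-0.9  0.8 -0.6] op 0.002 ff 0.0
y ang -94.57 z [ 0.002  0.    -1.   ]
bar 279.5 242.0 [0.47348884 0.01554202 0.12      ]
ball [ 0.58773367 -0.10997008  0.098     ] 0.02677406267994698
```

View pics/w9.png

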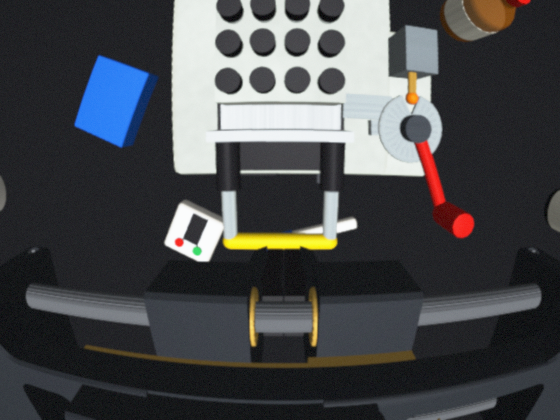

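Handle is seated with no green showing (bar at (279,242), the same 52 px from the sleeve mouths as before). The ball is still in the notch at (412,98) and nothing else has moved, so I'm handing in.

```bash
python3 -c "
from plant import r
print(r.finish_job())"
```

```text
the job is handed in; nothing more can be done
None
```

The shaker is ready and the job is handed in: the cam is locked with the follower in the notch, and the handle was pulled slowly to about 14 N (green fully out, no red), held for over a second and eased back home, with the carriage left a few millimetres out, within its 5 mm of locked play.

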